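# Pin the draining chute and fit its R-clip

### The job

The draining chute has been put back in its hinge bracket. Push the hinge pin fully home by its head, then take the R-clip out of the white parts rack and push it down onto the pin: straight leg through the pin's cross-hole, bent leg over the shaft, until it snaps fully home, and let go. The pin may have turned a little in its bore, so feel for the hole lightly; force nothing, and leave the basket, basin, brush and scoop where they are.

Things in the scene. Friction and masses are not known exactly. Their poses are not given: they have to be found in the camera images.
- bracket: Steel hinge bracket bolted to the bench, chute on it; never moves. Sizes in mm. Origin: centre of the underside of its 95 x 110 x 10 base plate. z up; x away from the robot along the chute; y along the pin, towards its head. Two cheeks, 50 wide, outer faces at y = 18 and -18, tops at height 105. The trough, 150 wide, below height 95, begins 50 beyond the pin in x.
- hole (a point): Point fixed on the bracket, local (0, -27, 80) mm, axes as the bracket: centre of the pin's cross-hole when the pin is home. It is on the pin's axis, 9 mm outside the -y cheek. The hole is 6.8 mm wide, right through the 28 mm pin, countersunk to about 10 mm along the pin's axis only. The pin ends 14 mm beyond it.
- pin_top (a point): Point fixed on the bracket, local (0, -27, 94) mm: top of the shaft over the hole's centre. The pin is round, 28 mm thick and can turn on its axis (friction 0.07 N m). It starts turned by an unknown angle up to 36 degrees, so the hole's upper mouth may lie up to 8 mm to either side (local x) of this point. A leg 3 mm in, moved level to the middle, turns the hole upright.
- head_home (a point): Point fixed on the bracket, local (0, 27, 80) mm: centre of the outer face of the pin's head when the pin is home. The head is a disc, 44 mm in diameter and 9 mm thick.
- pin (a joint): How far the pin stands out of home (m), along the bracket's +y: 0.018 to 0.030 at the start, 0 when its head is against the cheek (hard stop). It slides with about 3 N of friction and stays where it is left. While it stands out, the cross-hole is hidden inside the -y cheek.
- rack: White plastic parts rack, 72 (x) x 70 (y) x 48 mm high, fixed. Origin: centre of its underside, z up. The clip's legs stand in a slot 7 mm wide (y) and 26 mm long (x), centred in the top; its floor is 12 mm above the bench under the straight leg and 20 mm under the bent leg's tip.
- clip: R-clip of 5 mm brass-coloured wire, about 50 g. Origin: centre of its double-coil loop, 25 mm across and 10 mm thick along local y: grip its two flat faces from above. Straight leg along -z at local x = -10 mm; bent leg beside it on the +x side, in the x-z plane. Starts upright in the rack, axes about as the rack's, loop centre 98 mm above the bench. Either way round on the pin is right.
- clip_seat (a point): Point on the axis of the clip's straight leg, 52 mm below the loop's centre, clip local (-10, 0, -52) mm: it lies at the shaft's centre when the clip is fully home. The leg goes on 34 mm below it. Pressing the clip on the pin or bracket with 30 N or more would spoil it.
- clip_tip (a point): End of the clip's straight leg, clip local (-10, 0, -86) mm. The leg is 5 mm thick, its end cut square. The bent leg's flared tip is at local x = 8, z = -75 mm, so the straight leg enters first.
- clip_leg (a joint): How far the bent leg is sprung open (rad): 0 relaxed, 0.05 to 0.08 as its pinched part rides over the shaft, back to 0 when snapped home. It starts to ride about 20 mm before home and needs a push of roughly 3 to 10 N; past home the clip stops hard against the shaft.
- basket: Blue round draining basket, 170 mm across, 50 mm high, loose. Origin: centre of its underside.
- basin: Pale blue bowl, 190 mm across, 75 mm high, loose. Origin: centre of its underside.
- brush: Blue brush lying on the bench, loose.
- scoop: Steel spoon lying on the bench, loose.

How it is judged:
On the way, in this order (a step that is already met when the one before it is completed fails the run):
1. the pin is pushed home (value of joint pin below 0.002 m), for 0.2 s.
2. with the pin home, the straight leg is in the cross-hole and the bent leg is being sprung open by the shaft (value of joint clip_leg above 0.03 rad and horizontal distance between clip_tip and hole below 0.005 m and z of clip_tip in the frame of hole below -0.01 m), for 0.02 s.
At the end, for the whole second after the job is handed in: Pin home within 2 mm. Clip home on it, released, at rest: seat point within 4 mm of the hole centre, which the straight leg then passes through, and bent leg snapped back (under 0.03 rad). Basket, basin, brush and scoop within 20 mm of their starts (value of joint pin below 0.002 m and distance between clip_seat and hole below 0.004 m and value of joint clip_leg below 0.03 rad and linear speed of clip below 0.02 m/s and distance of each of basket, basin, brush, scoop from where it was at the start of the episode below 0.02 m); the robot touches nothing.
It fails at once if the clip is forced against the pin or bracket with more than 30 N (contact force between clip and bracket above 30 N).
It fails at once if the arm presses on the pin or bracket with more than 40 N (contact force between the arm and bracket above 40 N).
It fails at once if basket, basin, brush or scoop is pushed more than 20 mm (distance of any of basket, basin, brush, scoop from where it was at the start of the episode above 0.02 m).
It also fails if it takes over 72 s, if anything falls off the work surface, if the arm or the gripper's body presses on something with over 40 N, if the wrist force passes 120 N, or if a joint passes its speed limit or range.

### The arm

A 6-joint arm with a two-finger parallel gripper is mounted at the origin on the work surface. World frame = base frame: x ahead of the robot, y to its left, z up, the work surface at z = 0. Lengths are in m, angles in rad, forces in N, time in s.
With the tool pointing down it reaches from about 0.35 to 0.85 m from the base axis. Payload 8.1 kg.
Tool frame: the origin (TCP) lies between the finger pads; the fingertips stand 22 mm ahead of it and the grasp point (between the pads) lies 3 mm ahead of it; z points along the fingers, y is the line along which they close (so a half turn about z gives the same grasp; the last joint's range is limited). The gripper opens to 93 mm and grips with 3 to 60 N. Pads are 15 mm wide; open, the fingers measure 128 mm over their backs; the gripper's body (75 mm by 188 mm) begins 65 mm behind the grasp point.
Start: joints at [-1.324, 0.13, 1.488, -0, 1.523, -0.085], TCP at [0.195, -0.567, 0.241] pointing down, gripper open.
Joint ranges: [-2.96, 2.96], [-0.89, 2.26], [0.02, 2.5], [-1.34, 4.48], [0, 2.73], [-2.66, 2.66]. Speed limits (rad/s): [2.39, 2.39, 2.79, 3.14, 3.14, 3.14].

### API

Orientations are given as [roll, pitch, yaw] about the fixed x, y, z axes, in that order (R = Rz(yaw) Ry(pitch) Rx(roll)).
In Python, from plant import status, imaging, manip gives the robot as it stands.
- The arm moves only by the tool play_rows, never from a script. Its argument "moves" is a list of rows, each a list of 7 numbers: the finger opening in m, from 0 to 0.093, then the shift along the world's x, y, z in m, then the turn, a rotation vector about the world's x, y, z in degrees. A call has 1 to 5 rows; each row is the pose to reach, as a shift and turn from the pose commanded when the call began; what a row does not reach only later rows make up. A row lasts 1/10 s, in which the tool goes at most 50 mm and 8.59 degrees, less where a joint would pass 70% of its speed; a pose out of reach is approached as far as the arm can. A call with a gripper value outside its range is refused whole. The fingers move at their own pace and stop on an object; "newtons" is the grip in N (left out, the last holds). Time passes only in rows, so rows that repeat a pose let the fingers close. It gives the time, the measured TCP pose, the force, the opening and the grip force at its end, in the units of the state.
- status.read_state(): the state, without advancing time (a new reading comes with each control period).
- imaging.grab_frame(name): name is "scene" or "side" or "wrist"; returns a dict with "img" (480x640x3 uint8, red, green, blue), "fx", "fy", "cx", "cy" (pixels), "R" (3x3) and "t" (3): a world point X has camera coordinates R X + t. Camera axes: x right, y down, z forward; pixel columns grow to the right and rows downward; lengths in m; the calibration is good to about 2 mm. The wrist camera is an equidistant fisheye: a pixel r from the principal point sees the ray r / f radians off the axis. A picture is of the moment at which its call begins. There is no depth.
- manip.sign_off(): hands the job in; it is judged then, once.
Trained networks look in the newest picture that a camera, given by its name, has taken for a name from the list of things; names that differ only in an ending like _2 or _b are one class to them, and where a whole thing is asked for, a point or a joint stands for the part that bears it (a point fixed in the world has none). Each returns a list of dicts, best first, with "score" (0 to 1); they miss things now and then, are a little off and sometimes report something else, mostly with a low value. They report only what shows in the picture. A call takes as long as a camera call.
- imaging.find_in(query, camera): "point" ([x, y, z] in m, in world coordinates, good to about 4 mm: the middle of the surface that is visible of it).
The state is a dict: "time": time; "qpos": joint angles; "joint_velocities": joint speeds; "tau": joint torques, N m; "position": TCP position; "tool_rot": TCP orientation; "contact_force": force on the tool from outside, world axes, zero at the start; "ft_torque": the same for the moment, N m; "width": opening from 0.0 (shut) to 1.0 (fully open); "grasp_force": force on a finger pad.
Only numpy, scipy, OpenCV 4.12 (cv2) and the standard library are available. Lean on these libraries where they do the work, as an engineer would, in place of code of your own. Each camera call takes 0.05 s, during which the arm holds its last target. There are 200 camera calls.

## Working session

There is one attempt and no reset: what is moved stays moved. The work goes in short steps, Python scripts to look and compute and a tool call to move; the robot and the scene stay as the last step left them, time stands still between calls to the robot, and variables do not carry over. Pictures are saved under pics/ and viewed, at most 10 in all, crops included, and the job is handed in when it is done.

Besides the shell and the picture viewer there is one more tool, called in YAML: its name, and indented under it one key for each argument. play_rows: Moves the arm, as the interface text tells. Its arguments: {"type":"object","properties":{"moves":{"type":"array","items":{"type":"array","items":{"type":"number"}}},"newtons":{"type":"number"}},"required":["moves"]}

```bash
ls; mkdir -p pics
python3 - <<'E'
from plant import status, imaging, manip
import cv2
s=status.read_state(); print({k:s[k] for k in s})
for c in ["scene","side"]:
    f=imaging.grab_frame(c); cv2.imwrite(f"pics/{c}0.png",f["img"][:,:,::-1])
    import numpy as np
    print(c,f["fx"],f["cx"],f["cy"],np.round(f["R"],3).tolist(),np.round(f["t"],3).tolist())
    for q in ["bracket","pin","rack","clip","basket","basin","brush","scoop","hole","head_home"]:
        try: print(q,[(np.round(d["point"],3).tolist(),round(d["score"],2)) for d in imaging.find_in(q,c)][:2])
        except Exception as e: print(q,e)
E
```

```text
pics
{'time': 0.0, 'qpos': array([-1.32443119e+00,  1.31186581e-01,  1.48926628e+00, -1.13971075e-05,
        1.52299632e+00, -8.54194954e-02]), 'joint_velocities': array([ 0.00068513,  0.00076467,  0.00062779,  0.00096434, -0.00023145,
        0.00109839]), 'tau': array([ 8.37102853e-04, -5.59838212e+01, -4.91756737e+01,  7.69195100e-02,
        3.52021982e-02, -1.80065367e-04]), 'position': array([ 0.19531566, -0.5667621 ,  0.23957937]), 'tool_rot': array([-3.13974192e+00, -1.47049387e-04,  3.31785055e-01]), 'contact_force': array([-0.29729686,  0.72902285,  0.44764102]), 'ft_torque': array([ 0.041949  , -0.01297432,  0.01665523]), 'grasp_force': 0.0, 'width': 0.9994638266869929}
scene 523.1911367512475 315.5402265212067 226.45490349402314 [[-0.739, 0.674, -0.01], [0.416, 0.444, -0.793], [-0.53, -0.59, -0.609]] [0.383, -0.158, 1.287]
bracket [([0.757, 0.024, 0.044], 0.57)]
pin [([0.583, 0.046, 0.087], 0.92)]
rack [([0.492, -0.247, 0.041], 0.68), ([0.477, -0.272, 0.092], 0.42)]
clip [([0.478, -0.274, 0.088], 0.49)]
basket [([0.437, 0.325, 0.021], 0.66)]
basin []
brush []
scoop [([0.392, 0.065, 0.012], 0.7)]
hole [([0.757, 0.025, 0.048], 0.91)]
head_home [([0.758, 0.03, 0.048], 0.78)]
side 460.2611974368293 314.49919708933567 244.31308581081382 [[1.0, -0.026, 0.0], [-0.015, -0.583, -0.812], [0.021, 0.812, -0.584]] [-0.523, 0.103, 0.966]
bracket [([0.702, 0.016, 0.051], 0.86)]
pin [([0.579, 0.032, 0.086], 0.63)]
rack [([0.479, -0.292, 0.046], 0.96)]
clip [([0.477, -0.272, 0.09], 0.58)]
basket [([0.455, 0.353, 0.025], 0.81)]
basin [([0.675, 0.339, 0.045], 0.84)]
brush [([0.635, -0.324, 0.018], 0.86)]
scoop [([0.394, 0.027, 0.012], 0.89), ([0.703, 0.008, 0.048], 0.5)]
hole [([0.706, 0.01, 0.052], 0.64)]
head_home []
```

View pics/scene0.png

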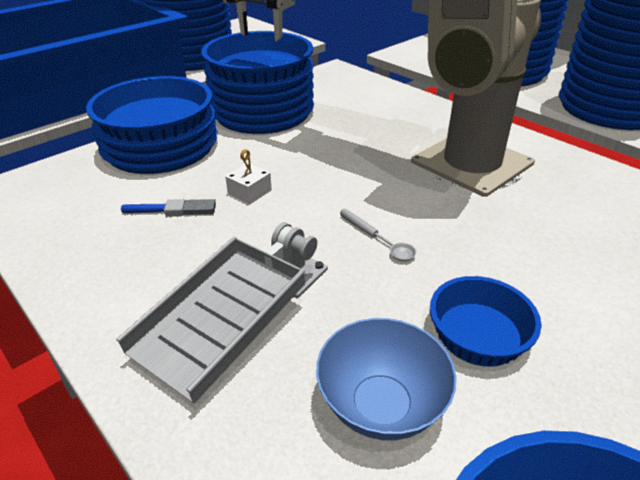

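View pics/side0.png

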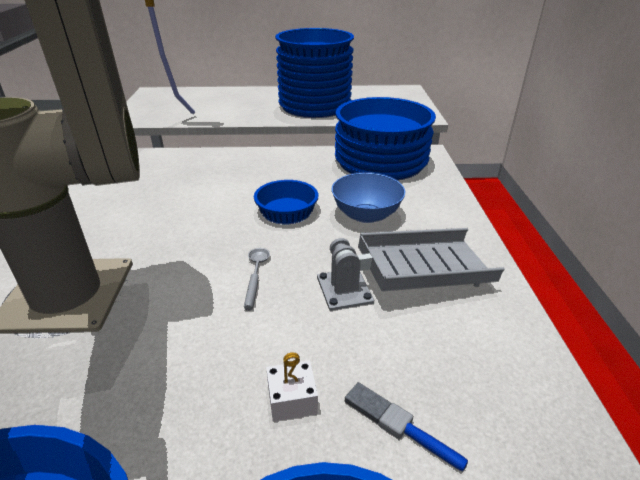

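The scene view shows the bracket with its pin head at about (305,243) and the clip in the rack at (246,162). In the side view the bracket is at (345,270) and the clip at (291,367). Next I'll zoom in for pose fitting.

Run:
```python
import cv2,numpy as np
s=cv2.imread("pics/scene0.png");d=cv2.imread("pics/side0.png")
def c(im,u,v,w,h,k): return cv2.resize(im[v:v+h,u:u+w],None,fx=k,fy=k,interpolation=cv2.INTER_CUBIC)
a=np.hstack([c(s,230,210,100,75,4),c(d,310,230,100,75,4)])
b=np.hstack([c(s,210,140,100,75,4),c(d,250,345,100,75,4)])
cv2.imwrite("pics/z1.png",np.vstack([a,b]))
```

```text
(no output)
```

View pics/z1.png

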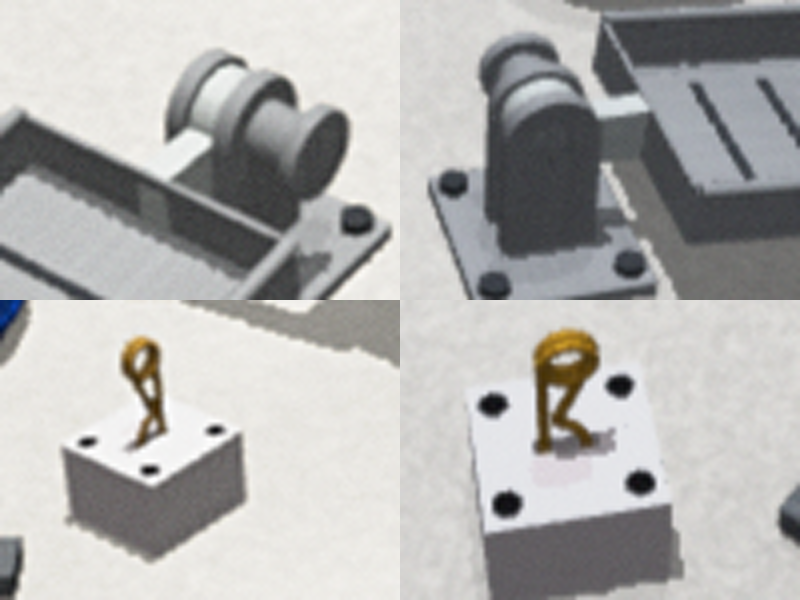

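The crops show the base plate corners, the cheek edges, the head disc at scene (310,248), the rack's top corners, and the clip with its straight leg on the -x side. I'll fit the poses from these.

```bash
cat > h.py <<'E'
import numpy as np
from scipy.optimize import least_squares
from plant import status, imaging, manip
def proj(f,X):
    c=f["R"]@np.asarray(X)+f["t"]; return np.array([f["fx"]*c[0]/c[2]+f["cx"],f["fy"]*c[1]/c[2]+f["cy"]])
def fit(obs,x0):
    # obs: (frame, local mm, pixel); pose x,y,yaw
    def W(p,l):
        c,s=np.cos(p[2]),np.sin(p[2]); l=np.array(l)/1000; return np.array([p[0]+c*l[0]-s*l[1],p[1]+s*l[0]+c*l[1],l[2]])
    g=lambda p:np.concatenate([proj(f,W(p,l))-np.array(u) for f,l,u in obs])
    r=least_squares(g,x0,loss="soft_l1"); return r.x,np.round(r.fun.reshape(-1,2),1).tolist(),W
E
python3 - <<'E'
from h import *
A=imaging.grab_frame("scene");B=imaging.grab_frame("side")
p,r,W=fit([(B,(-47.5,55,10),(317.5,274.5)),(B,(47.5,-55,10),(373.7,300.7)),(B,(-25,-18,10),(334.7,292.5)),(B,(25,-18,10),(360.5,291.2)),(A,(-47.5,55,10),(327.5,267))],[.58,.01,0])
print("bracket",p.round(4),np.degrees(p[2]),r)
for n,l in [("hole",(0,-27,80)),("head_home",(0,27,80)),("head+24",(0,51,80))]: print(n,W(p,l).round(4),proj(A,W(p,l)).round(1),proj(B,W(p,l)).round(1))
for tip in range(15,35,3): print(tip,proj(A,W(p,(0,27+tip,80))).round(1))
p,r,W=fit([(B,(-36,35,48),(266.5,367)),(B,(36,35,48),(310,360.5)),(B,(-36,-35,48),(271.2,403)),(B,(36,-35,48),(318,396.2)),(A,(36,-35,48),(225.5,176.7)),(A,(-36,35,48),(270.7,173.2)),(A,(36,35,48),(248.2,187))],[.48,-.27,0])
print("rack",p.round(4),np.degrees(p[2]),r)
p2,r,W=fit([(A,(0,0,98),(245.2,154.5)),(B,(0,0,98),(291.7,359.2))],[.48,-.27,0]);print("clip",p2.round(4),r)
E
```

```text
bracket [ 0.5866 -0.0024  0.1566] 8.972058773628488 [[0.2, -2.1], [0.1, 0.1], [0.3, 0.6], [-2.1, -1.0], [-0.8, -0.3]]
hole [ 0.5908 -0.0291  0.08  ] [274.7 232.8] [349.2 268. ]
head_home [0.5823 0.0242 0.08  ] [297.6 244.5] [342.9 251.9]
head+24 [0.5786 0.0479 0.08  ] [308.2 249.9] [340.3 245.2]
15 [304.2 247.9]
18 [305.5 248.6]
21 [306.8 249.3]
24 [308.2 249.9]
27 [309.5 250.6]
30 [310.9 251.3]
33 [312.2 252. ]
rack [ 0.4792 -0.2705  0.1643] 9.416115000818788 [[-0.3, -0.6], [-0.4, -0.7], [-0.2, -0.3], [-0.2, -1.1], [-1.8, -1.0], [-1.7, -1.1], [-1.7, -0.9]]
clip [ 0.4806 -0.2697  0.    ] [[-1.1, 0.0], [-0.5, -0.4]]
```

play_rows:
  moves:
    - [0, 0.025, 0.043, 0, 0, 0, -2]
    - [0, 0.05, 0.086, 0, 0, 0, -4]
    - [0, 0.075, 0.129, 0, 0, 0, -6]
    - [0, 0.1, 0.172, 0, 0, 0, -8]
    - [0, 0.125, 0.215, 0, 0, 0, -10]
  newtons: 20

```text
time: 1.7
position: [0.3211, -0.3506, 0.2408]
tool_rot: [3.141, -0.0, 0.155]
contact_force: [-0.1, 0.1, -0.4]
width: 0.622
grasp_force: 0.0
```

play_rows:
  moves:
    - [0, 0.025, 0.043, 0, 0, 0, 0]
    - [0, 0.05, 0.086, 0, 0, 0, 0]
    - [0, 0.075, 0.129, 0, 0, 0, 0]
    - [0, 0.1, 0.172, 0, 0, 0, 0]
    - [0, 0.125, 0.215, 0, 0, 0, 0]

```text
time: 2.2
position: [0.4462, -0.1354, 0.241]
tool_rot: [3.141, -0.001, 0.157]
contact_force: [1.1, -1.1, 0.1]
width: 0.191
grasp_force: 0.0
```

play_rows:
  moves:
    - [0, 0.025, 0.043, 0, 0, 0, 0]
    - [0, 0.05, 0.086, 0, 0, 0, 0]
    - [0, 0.075, 0.129, 0, 0, 0, 0]
    - [0, 0.1, 0.172, 0, 0, 0, 0]
    - [0, 0.127, 0.228, 0, 0, 0, 0]

```text
time: 2.7
position: [0.5681, 0.0817, 0.2408]
tool_rot: [3.141, -0.001, 0.157]
contact_force: [0.3, -0.7, 0.3]
width: 0.007
grasp_force: 0.0
```

Run:
```python
from h import *
import cv2
f=imaging.grab_frame("wrist"); cv2.imwrite("pics/w1.png",f["img"][:,:,::-1])
print(f["fx"],f["cx"],f["cy"],np.round(f["R"],3).tolist(),np.round(-f["R"].T@f["t"],3))
for c in ["wrist","side"]:
    print([(np.round(d["point"],3).tolist(),round(d["score"],2)) for d in imaging.find_in("pin",c)][:2])
print(status.read_state()["position"])
```

```text
371.64829954431775 318.62124411399793 237.01470801638837 [[0.156, -0.988, 0.001], [-0.955, -0.151, 0.254], [-0.25, -0.04, -0.967]] [0.638 0.093 0.385]
[([0.577, 0.034, 0.096], 0.85)]
[([0.577, 0.036, 0.086], 0.61)]
[0.56751361 0.08253212 0.23992427]
```

View pics/w1.png

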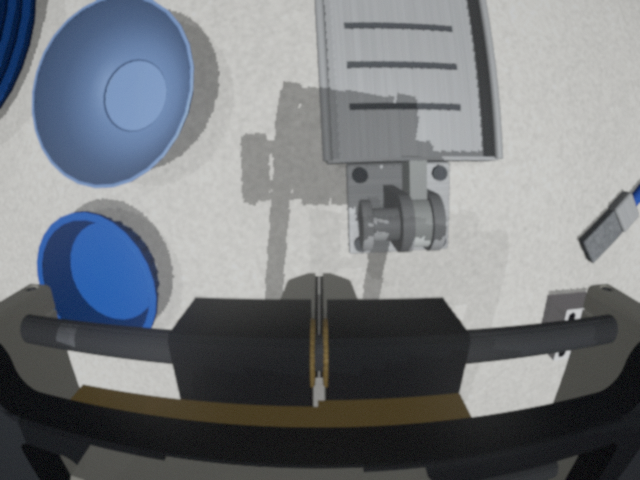

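Run:
```python
import cv2
i=cv2.imread("pics/w1.png")[150:260,325:465]
cv2.imwrite("pics/w1z.png",cv2.resize(i,None,fx=5,fy=5,interpolation=cv2.INTER_CUBIC))
```

```text
(no output)
```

View pics/w1z.png

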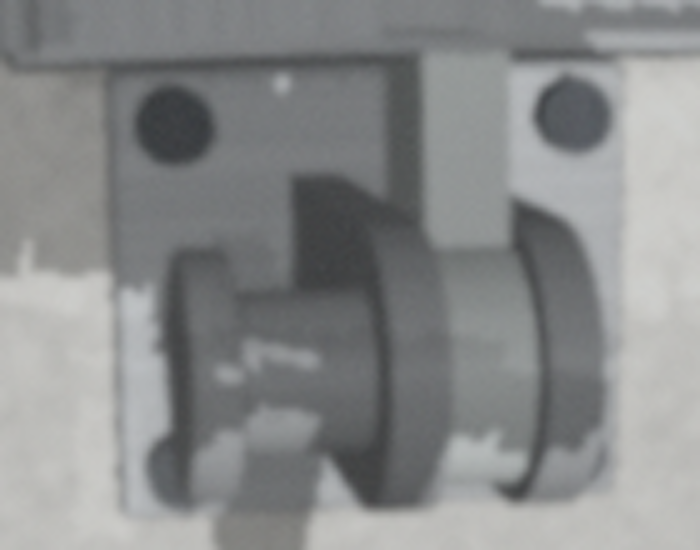

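```bash
cat >> h.py <<'E'
_p0=proj
def proj(f,X):
    if not f.get("fish"): return _p0(f,X)
    c=f["R"]@np.asarray(X)+f["t"]; r=np.hypot(c[0],c[1]); th=np.arctan2(r,c[2])
    return np.array([f["fx"]*th*c[0]/r+f["cx"],f["fy"]*th*c[1]/r+f["cy"]])
E
python3 - <<'E'
from h import *
A=imaging.grab_frame("scene");B=imaging.grab_frame("side");F=imaging.grab_frame("wrist");F["fish"]=1
w=[(F,(47.5,55,10),(347,163.6)),(F,(-47.5,55,10),(349.4,253)),(F,(47.5,-55,10),(449,162.4)),(F,(-47.5,-55,10),(447.6,247.4))]
b=[(B,(-47.5,55,10),(317.5,274.5)),(B,(47.5,-55,10),(373.7,300.7)),(B,(-25,-18,10),(334.7,292.5)),(B,(25,-18,10),(360.5,291.2)),(A,(-47.5,55,10),(327.5,267))]
for o in (w,w+b):
    p,r,W=fit(o,[.58,0,.15]); print(p.round(4),np.degrees(p[2]),r)
    print(W(p,(0,-27,80)).round(4),[ (t,proj(F,W(p,(0,27+t,102))).round(1).tolist()) for t in (18,24,30)], proj(F,W(p,(0,-18,105))),proj(F,W(p,(0,18,105))))
E
```

```text
[ 0.5842 -0.0037  0.2043] 11.702975940835294 [[-0.8, -0.4], [-0.4, 0.6], [1.2, -1.1], [0.4, 1.1]]
[ 0.5897 -0.0301  0.08  ] [(18, [369.4, 230.3]), (24, [361.8, 230.6]), (30, [354.3, 230.9])] [446.34910803 227.83220139] [403.54825385 229.68521277]
[ 0.5847 -0.0036  0.2011] 11.521968613632174 [[-0.6, -1.0], [-0.5, 0.1], [1.4, -1.3], [0.4, 0.9], [-1.6, -1.0], [0.1, -0.3], [-0.1, 1.3], [-2.7, -1.0], [-0.6, -2.3]]
[ 0.59   -0.0301  0.08  ] [(18, [369.4, 229.6]), (24, [361.9, 229.9]), (30, [354.3, 230.2])] [446.44056872 227.40251291] [403.63491369 229.10637698]
```

play_rows:
  moves:
    - [0, 0, 0, -0.04, 0, 0, 2.6]
    - [0, 0, 0, -0.08, 0, 0, 2.6]
    - [0, 0, 0, -0.12, 0, 0, 2.6]
    - [0, 0, 0, -0.15, 0, 0, 2.6]
    - [0, 0, 0, -0.15, 0, 0, 2.6]

```text
time: 3.5
position: [0.563, 0.0779, 0.0858]
tool_rot: [-3.14, 0.009, 0.2]
contact_force: [-1.2, 0.5, 0.1]
width: 0.009
grasp_force: 0.0
```

play_rows:
  moves:
    - [0, 0.001, -0.005, 0, 0, 0, 0]
    - [0, 0.002, -0.01, 0, 0, 0, 0]
    - [0, 0.003, -0.015, 0, 0, 0, 0]
    - [0, 0.004, -0.02, 0, 0, 0, 0]
    - [0, 0.005, -0.025, 0, 0, 0, 0]

```text
time: 4.0
position: [0.5735, 0.0547, 0.0923]
tool_rot: [-3.141, -0.003, 0.203]
contact_force: [1.1, 2.6, 2.4]
width: 0.001
grasp_force: 1.7
```

play_rows:
  moves:
    - [0, 0.001, -0.004, 0, 0, 0, 0]
    - [0, 0.002, -0.008, 0, 0, 0, 0]
    - [0, 0.002, -0.01, 0, 0, 0, 0]
    - [0, 0.002, -0.011, 0, 0, 0, 0]
    - [0, 0.002, -0.011, 0, 0, 0, 0]

```text
time: 4.5
position: [0.574, 0.0436, 0.0904]
tool_rot: [3.141, 0.001, 0.203]
contact_force: [-0.0, 1.0, 0.9]
width: 0.004
grasp_force: 0.6
```

play_rows:
  moves:
    - [0, 0, -0.001, 0, 0, 0, 0]
    - [0, 0.0005, -0.002, 0, 0, 0, 0]
    - [0, 0.0005, -0.003, 0, 0, 0, 0]
    - [0, 0.0005, -0.003, 0, 0, 0, 0]

```text
time: 4.9
position: [0.5745, 0.0407, 0.0904]
tool_rot: [-3.142, 0.0, 0.203]
contact_force: [-0.2, 3.0, 0.4]
width: 0.005
grasp_force: 1.2
```

Run:
```python
from h import *
import cv2
f=imaging.grab_frame("wrist");i=f["img"][:,:,::-1][150:270,310:470]
cv2.imwrite("pics/w2z.png",cv2.resize(i,None,fx=4,fy=4,interpolation=cv2.INTER_CUBIC))
s=status.read_state(); print(s["contact_force"],s["position"])
```

```text
[ 0.84522058  2.94815347 -0.87588042] [0.57452538 0.04069634 0.09041477]
```

play_rows:
  moves:
    - [0, 0, -0.001, 0, 0, 0, 0]
    - [0, 0.0005, -0.002, 0, 0, 0, 0]
    - [0, 0.0005, -0.003, 0, 0, 0, 0]
    - [0, 0.0005, -0.003, 0, 0, 0, 0]

```text
time: 5.35
position: [0.5746, 0.0402, 0.0905]
tool_rot: [-3.138, 0.0, 0.203]
contact_force: [-0.6, 13.9, 1.0]
width: 0.009
grasp_force: 7.2
```

play_rows:
  moves:
    - [0, -0.004, 0.018, 0, 0, 0, 0]
    - [0, -0.008, 0.043, 0, 0, 0, 0]
    - [0, -0.008, 0.043, 0.05, 0, 0, 0]
    - [0.04, -0.008, 0.043, 0.1, 0, 0, 0]
    - [0.04, -0.008, 0.043, 0.15, 0, 0, 0]

```text
time: 5.85
position: [0.5663, 0.0804, 0.2417]
tool_rot: [3.141, 0.002, 0.203]
contact_force: [1.3, -0.2, 0.6]
width: 0.131
grasp_force: 0.0
```

play_rows:
  moves:
    - [0.04, -0.02, -0.045, 0, 0, 0, 0]
    - [0.04, -0.04, -0.09, 0, 0, 0, 0]
    - [0.04, -0.06, -0.135, 0, 0, 0, 0]
    - [0.04, -0.08, -0.18, 0, 0, 0, 0]
    - [0.04, -0.1, -0.225, 0, 0, 0, 0]

```text
time: 6.35
position: [0.4657, -0.1462, 0.2406]
tool_rot: [3.141, 0.001, 0.203]
contact_force: [1.6, -0.5, 0.2]
width: 0.426
grasp_force: 0.0
```

play_rows:
  moves:
    - [0.04, -0.02, -0.045, 0, 0, 0, -1]
    - [0.04, -0.04, -0.09, 0, 0, 0, -2]
    - [0.04, -0.067, -0.135, 0, 0, 0, -2]
    - [0.04, -0.067, -0.135, 0, 0, 0, -2]

```text
time: 6.75
position: [0.3967, -0.284, 0.2406]
tool_rot: [3.14, 0.002, 0.161]
contact_force: [0.0, 0.8, -0.0]
width: 0.43
grasp_force: 0.0
```

Run:
```python
from h import *
import cv2
f=imaging.grab_frame("wrist");im=f["img"][:,:,::-1].copy();f["fish"]=1
s=status.read_state(); print(s["contact_force"],s["position"],s["tool_rot"],s["width"])
print([(np.round(d["point"],4).tolist(),round(d["score"],2)) for d in imaging.find_in("clip","wrist")][:2])
p=proj(f,(.4806,-.2697,.098)); print(p)
u,v=int(p[0]),int(p[1]); u0,v0=max(u-60,0),max(v-70,0); print(u0,v0)
cv2.imwrite("pics/w3z.png",cv2.resize(im[v0:v0+120,u0:u0+130],None,fx=5,fy=5,interpolation=cv2.INTER_CUBIC))
a=imaging.grab_frame("scene"); b=imaging.grab_frame("side")
cv2.imwrite("pics/s3.png",np.hstack([cv2.resize(x[v:v+75,u:u+100,::-1],None,fx=4,fy=4,interpolation=cv2.INTER_CUBIC) for x,u,v in ((a["img"],230,210),(b["img"],310,230))]))
```

```text
[0.74468592 0.36161594 0.29717483] [ 0.39794244 -0.28202687  0.24046147] [3.14113892e+00 1.41504936e-03 1.62004480e-01] 0.43079235790707765
[([0.5927, -0.2811, 0.0188], 0.7), ([0.475, -0.2683, 0.1072], 0.61)]
[317.51698412 122.59150077]
257 52
```

View pics/w3z.png

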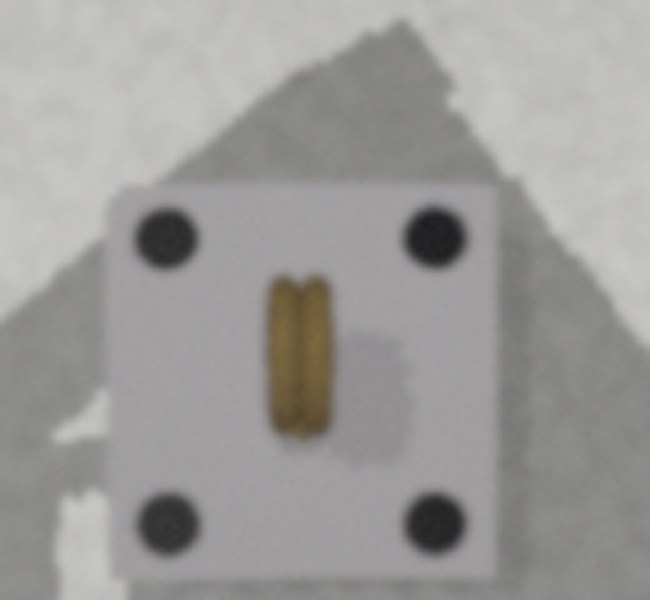

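View pics/s3.png

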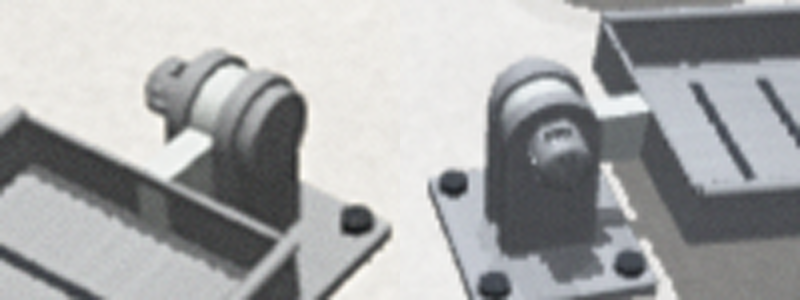

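The wrist crop shows the clip loop at about (317,123), matching the fit and aligned with the tool. The other crop shows the pin home, with its end standing out beyond the -y cheek.

play_rows:
  moves:
    - [0.04, 0.04, 0.006, 0, 0, 0, 0]
    - [0.04, 0.0825, 0.013, 0, 0, 0, 0]
    - [0.04, 0.0825, 0.013, -0.04, 0, 0, 0]
    - [0.04, 0.0825, 0.013, -0.08, 0, 0, 0]
    - [0.04, 0.0825, 0.013, -0.11, 0, 0, 0]

```text
time: 7.45
position: [0.4831, -0.2634, 0.1279]
tool_rot: [-3.14, 0.002, 0.172]
contact_force: [-0.1, 0.8, -0.1]
width: 0.43
grasp_force: 0.0
```

play_rows:
  moves:
    - [0.04, 0, 0, -0.015, 0, 0, 0]
    - [0.04, 0, 0, -0.0265, 0, 0, 0]
    - [0.04, 0, 0, -0.0265, 0, 0, 0]
    - [0.03, 0, 0, -0.0265, 0, 0, 0]
  newtons: 20

```text
time: 7.85
position: [0.4837, -0.2665, 0.1057]
tool_rot: [3.14, -0.002, 0.168]
contact_force: [0.3, 0.2, 0.3]
width: 0.386
grasp_force: 0.0
```

play_rows:
  moves:
    - [0.03, 0, 0, 0, 0, 0, 0]
    - [0.03, 0, 0, 0, 0, 0, 0]

```text
time: 8.05
position: [0.4835, -0.2669, 0.1057]
tool_rot: [3.14, -0.002, 0.168]
contact_force: [0.1, 0.4, -0.1]
width: 0.324
grasp_force: 0.0
```

Run:
```python
from h import *
import cv2
f=imaging.grab_frame("wrist"); f["fish"]=1
s=status.read_state(); print(s["position"],s["tool_rot"],s["width"])
a=imaging.grab_frame("side")
im=[]
for f,u,v in ((f,0,0),(a,0,0)):
    p=proj(f,(.4805,-.2692,.098)); print(p); u,v=int(p[0])-50,int(p[1])-40
    im.append(cv2.resize(f["img"][v:v+90,u:u+100,::-1],(400,360),interpolation=cv2.INTER_CUBIC))
cv2.imwrite("pics/g1.png",np.hstack(im))
```

```text
[ 0.48332922 -0.26681248  0.10542467] [ 3.14013348e+00 -1.54967367e-03  1.67470244e-01] 0.3256698147187448
[322.60632332 310.05298386]
[291.13483893 358.52067833]
```

View pics/g1.png

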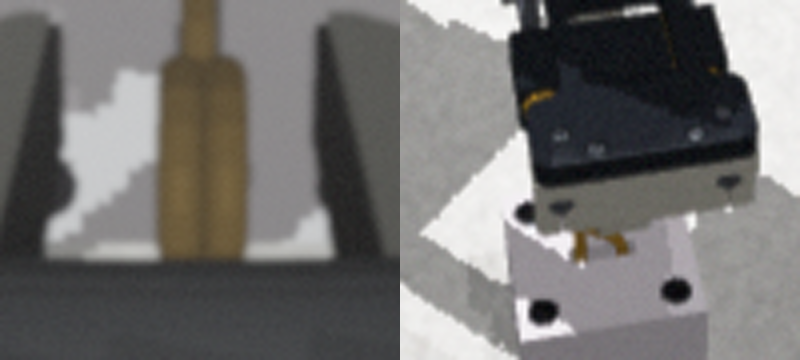

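The wrist crop shows the loop between the open pads, about 3 px right of their middle, so I'll centre the gripper and then close it.

play_rows:
  moves:
    - [0.03, -0.003, -0.0022, -0.001, 0, 0, 0]
    - [0.03, -0.003, -0.0022, -0.001, 0, 0, 0]
    - [0.004, -0.003, -0.0022, -0.001, 0, 0, 0]
    - [0.004, -0.003, -0.0022, -0.001, 0, 0, 0]
    - [0.004, -0.003, -0.0022, -0.001, 0, 0, 0]
  newtons: 30

```text
time: 8.65
position: [0.4797, -0.2684, 0.1031]
tool_rot: [3.142, -0.0, 0.168]
contact_force: [0.1, 0.7, -1.3]
width: 0.11
grasp_force: 0.0
```

play_rows:
  moves:
    - [0.004, 0, 0, 0, 0, 0, 0]
    - [0.004, 0, 0, 0, 0, 0, 0]

```text
time: 8.85
position: [0.4797, -0.2684, 0.1031]
tool_rot: [-3.142, 0.0, 0.168]
contact_force: [0.0, 0.0, -0.3]
width: 0.108
grasp_force: 30.0
```

play_rows:
  moves:
    - [0.004, 0, 0, 0.02, 0, 0, 0]
    - [0.004, 0, 0, 0.05, 0, 0, 0]
    - [0.004, 0, 0, 0.1, 0, 0, 0]
    - [0.004, 0, 0, 0.147, 0, 0, 0]
    - [0.004, 0, 0, 0.147, 0, 0, 0]

```text
time: 9.35
position: [0.4828, -0.2705, 0.2588]
tool_rot: [3.133, -0.009, 0.168]
contact_force: [1.5, -1.0, 0.0]
width: 0.104
grasp_force: 30.0
```

play_rows:
  moves:
    - [0.004, 0.004, 0.044, 0, 0, 0, 0.5]
    - [0.004, 0.008, 0.088, 0, 0, 0, 1]
    - [0.004, 0.012, 0.132, 0, 0, 0, 1.5]
    - [0.004, 0.016, 0.176, 0, 0, 0, 2]
    - [0.004, 0.02, 0.218, 0, 0, 0, 2]

```text
time: 9.85
position: [0.4994, -0.0486, 0.2497]
tool_rot: [-3.141, 0.0, 0.203]
contact_force: [1.5, -0.1, -0.3]
width: 0.106
grasp_force: 30.0
```

play_rows:
  moves:
    - [0.004, 0, 0, 0, 0, 0, 0]
    - [0.004, 0, 0, 0, 0, 0, 0]

```text
time: 10.05
position: [0.4996, -0.0496, 0.2498]
tool_rot: [3.141, 0.0, 0.205]
contact_force: [-0.3, -1.1, -1.8]
width: 0.104
grasp_force: 30.0
```

Run:
```python
from h import *
import cv2
f=imaging.grab_frame("wrist"); f["fish"]=1; im=f["img"][:,:,::-1].copy()
s=status.read_state(); print(s["position"],s["tool_rot"],s["width"],s["grasp_force"],s["contact_force"])
cv2.imwrite("pics/w4.png",im)
p=np.array([.5845,-.0033]);c,sn=np.cos(.203),np.sin(.203)
for l in [(0,-27,94),(8,-27,91.5),(-8,-27,91.5),(0,-41,94),(0,-18,105),(0,-18,94)]:
    W=[p[0]+(c*l[0]-sn*l[1])/1e3,p[1]+(sn*l[0]+c*l[1])/1e3,l[2]/1e3]; print(l,np.round(W,4),proj(f,W).round(1))
u,v=proj(f,(.590,-.029,.09)).astype(int); u0,v0=u-50,v-50; print(u0,v0)
cv2.imwrite("pics/w4z.png",cv2.resize(im[v0:v0+90,u0:u0+100],None,fx=6,fy=6,interpolation=cv2.INTER_CUBIC))
```

```text
[ 0.49959146 -0.05056045  0.24977307] [3.14126690e+00 4.62431024e-04 2.03631260e-01] 0.1077521656421402 29.999641478061676 [-0.13615992 -0.51738647 -0.80042713]
(0, -27, 94) [ 0.5899 -0.0297  0.094 ] [317.2 114.7]
(8, -27, 91.5) [ 0.5978 -0.0281  0.0915] [317.2 105.2]
(-8, -27, 91.5) [ 0.5821 -0.0314  0.0915] [317.2 124.7]
(0, -41, 94) [ 0.5928 -0.0435  0.094 ] [334.8 114.8]
(0, -18, 105) [ 0.5881 -0.0209  0.105 ] [305.4 113.7]
(0, -18, 94) [ 0.5881 -0.0209  0.094 ] [305.9 114.7]
266 64
```

View pics/w4z.png

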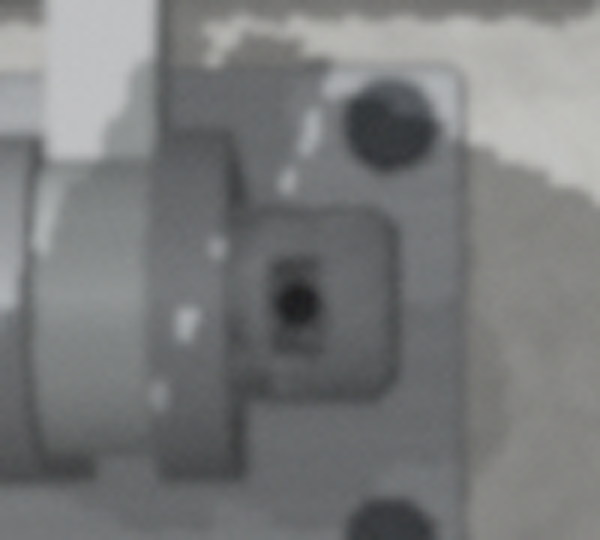

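The crop shows the cross-hole's mouth at about (315.5,114.5), midway across the shaft, so the pin is hardly turned. The hole lies about 1.5 mm towards +y of my estimate. Next I'll work out the clip's offset in the hand from the brass pixels.

Run:
```python
from h import *
import cv2
f=imaging.grab_frame("wrist"); f["fish"]=1; h=cv2.cvtColor(f["img"],cv2.COLOR_RGB2HSV)
m=(h[...,0]>12)&(h[...,0]<30)&(h[...,1]>110)&(h[...,2]>40)
m[:,:290]=0;m[:,350:]=0
for r in range(230,345,3):
    x=np.where(m[r])[0]
    if len(x): print(r,x.min(),x.max(),len(x),end="; ")
s=status.read_state(); P=s["position"]; yaw=s["tool_rot"][2]
ex=np.array([np.cos(yaw),np.sin(yaw),0])
print(P)
for off in (-.003,0,.003):
  c=P+ex*off-np.array([0,0,.0051]); a=np.linspace(-np.pi,np.pi,73)
  pr=np.array([proj(f,c+.0125*(np.cos(t)*ex+np.sin(t)*np.array([0,0,1]))) for t in a]); print(off,"loop rows",pr[:,1].min(),pr[:,1].max(),"bent tip",proj(f,c+.008*ex-[0,0,.075]), "col",pr[:,0].mean())
```

```text
296 312 327 3; 299 313 326 7; 302 311 328 8; 305 309 328 17; 308 309 328 18; 311 309 329 21; 314 308 329 22; 317 308 329 20; 320 307 330 24; 323 291 329 23; 326 291 348 22; 329 290 349 15; 332 290 349 6; 335 290 349 4; 338 290 349 4; 341 290 349 4; 344 348 349 2; [ 0.49956173 -0.05118412  0.24981245]
-0.003 loop rows 284.3365046260875 340.009759187741 bent tip [319.52950263 247.63753918] col 320.00763805931496
0 loop rows 278.07216952447374 334.2007800766493 bent tip [319.53748445 243.05350469] col 320.0240383840656
0.003 loop rows 271.72532736045815 328.28616506739473 bent tip [319.54542698 238.43748358] col 320.0404094773227
```

play_rows:
  moves:
    - [0.004, 0.03, 0.007, 0, 0, 0, 0]
    - [0.004, 0.065, 0.015, 0, 0, 0, 0]
    - [0.004, 0.0995, 0.0233, 0, 0, 0, 0]
    - [0.004, 0.0995, 0.0233, -0.03, 0, 0, 0]
    - [0.004, 0.0995, 0.0233, -0.044, 0, 0, 0]

```text
time: 10.65
position: [0.5987, -0.0286, 0.203]
tool_rot: [-3.141, 0.004, 0.201]
contact_force: [-1.1, -0.6, -0.8]
width: 0.105
grasp_force: 30.0
```

play_rows:
  moves:
    - [0.004, 0, 0, 0, 0, 0, 0]
    - [0.004, 0, 0, 0, 0, 0, 0]

```text
time: 10.85
position: [0.5985, -0.0281, 0.2062]
tool_rot: [-3.141, 0.001, 0.201]
contact_force: [-0.1, 0.2, -0.2]
width: 0.109
grasp_force: 30.0
```

Run:
```python
from h import *
import cv2
s=status.read_state(); P=s["position"]; yaw=s["tool_rot"][2]; print(P,s["tool_rot"],s["contact_force"])
ex=np.array([np.cos(yaw),np.sin(yaw),0]); c=P+ex*.0005-[0,0,.0051]
out=[]
for n in ("scene","side"):
    f=imaging.grab_frame(n); 
    t=proj(f,c-.010*ex-[0,0,.086]); k=proj(f,c-.010*ex-[0,0,.05]); b=proj(f,c+.008*ex-[0,0,.075])
    hl=proj(f,(.5898,-.0292,.094)); print(n,"tip",t.round(1),"leg50",k.round(1),"bent",b.round(1),"pintop",hl.round(1))
    u,v=int(hl[0])-33,int(hl[1])-38
    out.append(cv2.resize(f["img"][v:v+75,u:u+66,::-1],(396,450),interpolation=cv2.INTER_CUBIC)); print(u,v)
cv2.imwrite("pics/i1.png",np.hstack(out))
```

```text
[ 0.59846846 -0.02806667  0.20615151] [-3.14139597e+00  9.88249511e-04  2.01271265e-01] [-0.0506246   0.19796943 -0.22644343]
scene tip [273.9 216.5] leg50 [272.7 199.7] bent [266.9 216.5] pintop [274.6 226.4]
241 188
side tip [349.3 254. ] leg50 [350.1 238.7] bent [358.5 248.2] pintop [349.1 262.4]
316 224
```

View pics/i1.png

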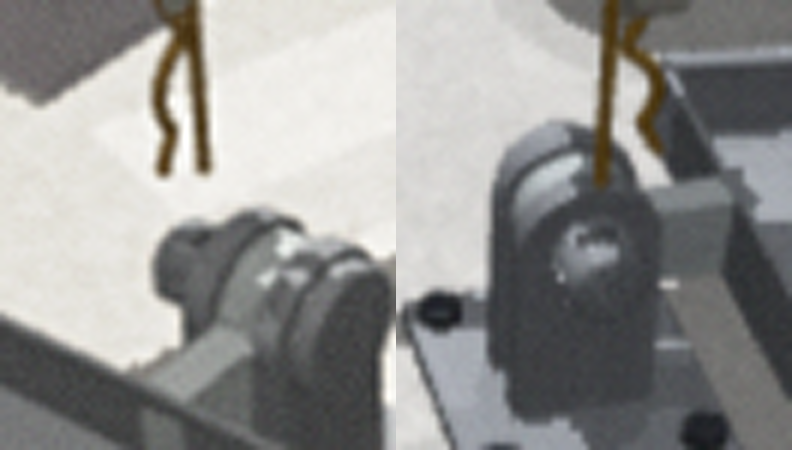

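Scene view: tip at (275.2,216.7) over the hole's mouth at (274.3,227.7). Side view: tip at (350.5,254.3), mouth at (349.5,263.5). I'll triangulate the difference.

Run:
```python
from h import *
A=imaging.grab_frame("scene");B=imaging.grab_frame("side")
g=lambda a,b:least_squares(lambda X:np.r_[proj(A,X)-a,proj(B,X)-b],[.59,-.03,.1])
t=g((275.2,216.7),(350.5,254.3));h=g((274.3,227.7),(349.5,263.5))
print(t.x.round(4),t.fun.round(1),h.x.round(4),h.fun.round(1))
d=t.x-h.x;c,s=np.cos(.203),np.sin(.203);print("tip-mouth local mm",1e3*(c*d[0]+s*d[1]),1e3*(-s*d[0]+c*d[1]),1e3*d[2])
```

```text
[ 0.5896 -0.0285  0.1146] [-1.   0.5 -1.1 -0.5] [ 0.5907 -0.0293  0.0914] [-0.  0. -0. -0.]
tip-mouth local mm -0.852280212299696 0.9676410978486609 23.24821058342362
```

play_rows:
  moves:
    - [0.004, 0.0008, 0, -0.006, 0, 0, 0]
    - [0.004, 0.0008, 0, -0.012, 0, 0, 0]
    - [0.004, 0.0008, 0, -0.016, 0, 0, 0]
    - [0.004, 0.0008, 0, -0.018, 0, 0, 0]
    - [0.004, 0.0008, 0, -0.019, 0, 0, 0]

```text
time: 11.55
position: [0.5997, -0.027, 0.1865]
tool_rot: [-3.141, 0.001, 0.203]
contact_force: [-0.2, 0.6, -0.9]
width: 0.106
grasp_force: 30.0
```

play_rows:
  moves:
    - [0.004, 0, 0, -0.001, 0, 0, 0]
    - [0.004, 0, 0, -0.002, 0, 0, 0]
    - [0.004, 0, 0, -0.003, 0, 0, 0]
    - [0.004, 0, 0, -0.003, 0, 0, 0]

```text
time: 11.95
position: [0.6, -0.0271, 0.1841]
tool_rot: [-3.142, 0.0, 0.203]
contact_force: [0.1, -0.0, -0.6]
width: 0.105
grasp_force: 30.0
```

play_rows:
  moves:
    - [0.004, 0, 0, -0.001, 0, 0, 0]
    - [0.004, 0, 0, -0.002, 0, 0, 0]
    - [0.004, 0, 0, -0.003, 0, 0, 0]
    - [0.004, 0, 0, -0.003, 0, 0, 0]

```text
time: 12.35
position: [0.5999, -0.0269, 0.181]
tool_rot: [-3.141, 0.0, 0.203]
contact_force: [-0.6, 1.9, 0.2]
width: 0.104
grasp_force: 30.0
```

play_rows:
  moves:
    - [0.004, 0, 0.0005, -0.001, 0, 0, 0]
    - [0.004, 0, 0.0005, -0.002, 0, 0, 0]
    - [0.004, 0, 0.0005, -0.003, 0, 0, 0]
    - [0.004, 0, 0.0005, -0.003, 0, 0, 0]

```text
time: 12.75
position: [0.5998, -0.0267, 0.1778]
tool_rot: [-3.142, 0.0, 0.203]
contact_force: [0.1, 1.3, -0.7]
width: 0.105
grasp_force: 30.0
```

play_rows:
  moves:
    - [0.004, 0, 0.0004, -0.002, 0, 0, 0]
    - [0.004, 0, 0.0004, -0.004, 0, 0, 0]
    - [0.004, 0, 0.0004, -0.006, 0, 0, 0]
    - [0.004, 0, 0.0004, -0.008, 0, 0, 0]
    - [0.004, 0, 0.0004, -0.008, 0, 0, 0]

```text
time: 13.25
position: [0.5998, -0.0262, 0.1696]
tool_rot: [-3.141, 0.001, 0.203]
contact_force: [0.2, 0.1, -0.5]
width: 0.105
grasp_force: 30.0
```

play_rows:
  moves:
    - [0.004, 0, 0, -0.002, 0, 0, 0]
    - [0.004, 0, 0, -0.004, 0, 0, 0]
    - [0.004, 0, 0, -0.006, 0, 0, 0]
    - [0.004, 0, 0, -0.008, 0, 0, 0]
    - [0.004, 0, 0, -0.008, 0, 0, 0]

```text
time: 13.75
position: [0.6001, -0.0262, 0.1619]
tool_rot: [-3.142, -0.0, 0.203]
contact_force: [0.9, 0.7, -1.6]
width: 0.108
grasp_force: 30.0
```

play_rows:
  moves:
    - [0.004, 0, 0, -0.001, 0, 0, 0]
    - [0.004, 0, 0, -0.002, 0, 0, 0]
    - [0.004, 0, 0, -0.003, 0, 0, 0]
    - [0.004, 0, 0, -0.004, 0, 0, 0]
    - [0.004, 0, 0, -0.004, 0, 0, 0]

```text
time: 14.25
position: [0.6003, -0.0263, 0.1585]
tool_rot: [3.141, -0.001, 0.203]
contact_force: [1.3, 0.1, 3.9]
width: 0.109
grasp_force: 30.0
```

Riding on. I'll keep going in small steps.

play_rows:
  moves:
    - [0.004, 0, 0, -0.002, 0, 0, 0]
    - [0.004, 0, 0, -0.003, 0, 0, 0]
    - [0.004, 0, 0, -0.005, 0, 0, 0]
    - [0.004, 0, 0, -0.006, 0, 0, 0]
    - [0.004, 0, 0, -0.006, 0, 0, 0]

```text
time: 14.75
position: [0.6002, -0.0262, 0.1519]
tool_rot: [-3.142, -0.001, 0.203]
contact_force: [4.8, 0.5, 0.5]
width: 0.104
grasp_force: 30.0
```

play_rows:
  moves:
    - [0.004, 0, 0, -0.002, 0, 0, 0]
    - [0.004, 0, 0, -0.003, 0, 0, 0]
    - [0.004, 0, 0, -0.005, 0, 0, 0]
    - [0.004, 0, 0, -0.006, 0, 0, 0]
    - [0.004, 0, 0, -0.006, 0, 0, 0]

```text
time: 15.25
position: [0.5998, -0.0261, 0.1453]
tool_rot: [-3.141, 0.0, 0.203]
contact_force: [6.3, 0.7, -1.9]
width: 0.109
grasp_force: 30.0
```

play_rows:
  moves:
    - [0.004, 0, 0, -0.001, 0, 0, 0]
    - [0.004, 0, 0, -0.002, 0, 0, 0]
    - [0.004, 0, 0, -0.003, 0, 0, 0]
    - [0.004, 0, 0, -0.004, 0, 0, 0]
    - [0.004, 0, 0, -0.004, 0, 0, 0]

```text
time: 15.75
position: [0.5994, -0.0262, 0.1412]
tool_rot: [-3.141, 0.001, 0.203]
contact_force: [3.6, 1.2, -3.4]
width: 0.104
grasp_force: 30.0
```

play_rows:
  moves:
    - [0.004, 0, 0, -0.001, 0, 0, 0]
    - [0.004, 0, 0, -0.002, 0, 0, 0]
    - [0.004, 0, 0, -0.003, 0, 0, 0]
    - [0.004, 0, 0, -0.003, 0, 0, 0]

```text
time: 16.15
position: [0.5996, -0.0263, 0.1388]
tool_rot: [-3.141, 0.001, 0.203]
contact_force: [3.3, 0.4, -2.9]
width: 0.107
grasp_force: 30.0
```

play_rows:
  moves:
    - [0.004, 0, 0, -0.001, 0, 0, 0]
    - [0.004, 0, 0, -0.002, 0, 0, 0]
    - [0.004, 0, 0, -0.002, 0, 0, 0]

```text
time: 16.45
position: [0.5998, -0.0263, 0.1371]
tool_rot: [-3.142, 0.0, 0.203]
contact_force: [2.1, 0.2, 0.2]
width: 0.104
grasp_force: 30.0
```

play_rows:
  moves:
    - [0.004, 0, 0, -0.0005, 0, 0, 0]
    - [0.004, 0, 0, -0.001, 0, 0, 0]
    - [0.004, 0, 0, -0.0015, 0, 0, 0]
    - [0.004, 0, 0, -0.0015, 0, 0, 0]

```text
time: 16.85
position: [0.6003, -0.0263, 0.1363]
tool_rot: [3.141, -0.001, 0.203]
contact_force: [0.5, 0.4, 4.5]
width: 0.105
grasp_force: 30.0
```

play_rows:
  moves:
    - [0.03, 0, 0, 0, 0, 0, 0]
    - [0.03, 0, 0, 0.0015, 0, 0, 0]
    - [0.03, 0, 0, 0.0015, 0, 0, 0]
    - [0.03, 0, 0, 0.0015, 0, 0, 0]
    - [0.03, 0, 0, 0.0015, 0, 0, 0]

```text
time: 17.35
position: [0.5998, -0.0262, 0.1369]
tool_rot: [-3.141, 0.0, 0.203]
contact_force: [-0.1, -0.2, -0.2]
width: 0.322
grasp_force: 0.0
```

play_rows:
  moves:
    - [0.03, 0, 0, 0.005, 0, 0, 0]
    - [0.03, 0, 0, 0.02, 0, 0, 0]
    - [0.03, 0, 0, 0.05, 0, 0, 0]
    - [0.03, 0, 0, 0.1, 0, 0, 0]
    - [0.03, 0, 0, 0.1, 0, 0, 0]

```text
time: 17.85
position: [0.6039, -0.0267, 0.2474]
tool_rot: [3.137, -0.013, 0.203]
contact_force: [0.0, -0.0, 1.0]
width: 0.322
grasp_force: 0.0
```

Run:
```python
from h import *
import cv2
s=status.read_state(); print(s["time"],s["position"],s["contact_force"],s["width"])
ey=np.array([.979,.2016,0]); hole=np.array([.5898,-.0287,.08]); c=hole+.010*ey+[0,0,.052]
for n in ("scene","side"):
    f=imaging.grab_frame(n); h=cv2.cvtColor(f["img"],cv2.COLOR_RGB2HSV)
    m=((h[...,0]>12)&(h[...,0]<30)&(h[...,1]>110)&(h[...,2]>40)).astype(np.uint8)
    q=proj(f,c); u,v=int(q[0]),int(q[1]); k=m[v-40:v+50,u-40:u+40]; y,x=np.where(k); x+=u-40;y+=v-40
    print(n,"pred loop",q.round(1),"loop top",proj(f,c+[0,0,.0125]).round(1),"leg tip",proj(f,hole-[0,0,.034]).round(1),"brass rows",y.min(),y.max(),"cols",x.min(),x.max(),"n",len(x))
    t=y<y.min()+14; print("upper centroid",x[t].mean(),y[t].mean())
```

```text
17.85 [ 0.60391482 -0.02665754  0.2474055 ] [ 0.03893892 -0.04584782  0.95774998] 0.3223848383621254
scene pred loop [269.8 211.9] loop top [269.3 206. ] leg tip [276.3 247.2] brass rows 206 240 cols 265 275 n 153
upper centroid 269.84158415841586 212.83168316831683
side pred loop [354.9 245.8] loop top [355.3 240.5] leg tip [348. 281.] brass rows 241 282 cols 348 362 n 182
upper centroid 355.77064220183485 247.36697247706422
```

```bash
python3 -c "
from plant import manip
print(manip.sign_off())"
```

```text
the job is handed in; nothing more can be done
None
```

I pushed the pin home until its head hit the stop (about 14 N), pressed the R-clip through the cross-hole until it stopped on the shaft (about 5 N), let go and handed the job in at about 18 s. In the camera images the clip sits within about 2 px of where it should be when home. No verdict came back, and I did not re-check the pin after fitting the clip.

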